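Click the frame ledge's sliding stop into its second notch

ROBOT

A 6-joint arm with a two-finger parallel gripper is mounted at the origin on the work surface. World frame = base frame: x ahead of the robot, y to its left, z up, the work surface at z = 0. Lengths are in mm, angles in rad, forces in N, time in s.
With the tool pointing down it reaches from about 400 to 925 mm from the base axis. Payload 12.5 kg.
Tool frame: the origin (TCP) lies between the finger pads; the fingertips stand 11 mm ahead of it and the grasp point (between the pads) lies 8 mm behind it (env.tip_extent is the distance from the TCP to the fingertips, in mm); x points along the fingers, z is the direction in which the jaws open and shut, and the axes are right-handed (so a half turn about x gives the same grasp; the last joint's range is limited). The gripper opens to 95 mm and grips with 3 to 60 N. Pads are 20 mm wide; open, the fingers measure 119 mm over their backs; the gripper's body (75 mm by 180 mm) begins 59 mm behind the grasp point.
Start: joints at [-1.409, 0.491, 1.559, -0, 1.092, -0.106], TCP at [165.404, -602.733, 225.661] pointing down, gripper open.
Joint ranges: [-3.1, 3.1], [-0.84, 2.19], [0.05, 2.79], [-1.13, 4.28], [0.06, 2.93], [-2.69, 2.69]. Speed limits (rad/s): [2.22, 2.22, 2.79, 3.14, 3.14, 3.14].

INTERFACE

Orientations are given as [roll, pitch, yaw] about the fixed x, y, z axes, in that order (R = Rz(yaw) Ry(pitch) Rx(roll)).
In Python, from cell import status, imaging, env gives the robot as it stands. The module is installed in compiled form; this text tells all that it offers.
- The arm moves only by the tool apply_moves, never from a script. Its argument "increments" is a list of rows, each a list of 5 numbers: the closure, from 0 (fully open) to 1 (shut), then the shift along the tool's x, y, z in mm, then the turn about the tool's x in degrees. A call has 1 to 10 rows; each row shifts and turns the commanded pose from where the row before left it, along the tool's axes as they then stand; what a row does not reach is not made up. A row lasts 1/10 s, in which the tool goes at most 50 mm and 8.59 degrees, less where a joint would pass 70% of its speed; a pose out of reach is approached as far as the arm can. A call with a gripper value outside its range is refused whole. The fingers move at their own pace and stop on an object; the grip force is fixed at half the most. Time passes only in rows, so rows that do not move let the fingers close. It gives the time, the measured TCP pose, the force and the opening at its end, in the units of the state.
- status.state(): the state, without advancing time (a new reading comes with each control period).
- imaging.read_camera(name): name is "scene" or "side" or "wrist"; returns a dict with "pixels" (480x640x3 uint8, red, green, blue), "fovy" (degrees; the focal length in pixels is half the picture's height over the tangent of half this angle, whatever the lens; pixels are square), "cx", "cy" (the principal point, pixels), "distortion" ([k1, k2, p1, p2, k3] as OpenCV has them; the pictures are not rectified), "R" (3x3) and "t" (3): a world point X has camera coordinates R X + t. Camera axes: x right, y down, z forward; pixel columns grow to the right and rows downward; lengths in mm; the calibration is good to about 2 mm. A picture is of the moment at which its call begins. There is no depth.
- env.job_done(): hands the job in, once; it reports no verdict.
The state is a dict: "t": time; "joints": joint angles; "qvel": joint speeds; "tau": joint torques, N m; "eef_pos": TCP position; "tcp_rot": TCP orientation; "ft_force": force on the tool from outside, world axes, zero at the start; "moment": the same for the moment, N m; "opening": opening from 0.0 (shut) to 1.0 (fully open).
Only numpy, scipy, OpenCV 4.12 (cv2) and the standard library are available. Lean on these libraries where they do the work, as an engineer would, in place of code of your own. Each camera call takes 0.05 s, during which the arm holds its last target. There are 200 camera calls.

TASK

With the fingertips, push the sliding stop by its tab along the ledge rail toward the acrylic photo frame, past the first notch, until it clicks into the second notch, and leave it seated there. Only push it: do not lift the stop or anything else, do not push the frame along, and leave the other things on the mantelpiece where they are.

Things in the scene. Friction and masses are not known exactly. Their poses are not given: they have to be found in the camera images.
- ledge: pine display ledge fixed on the mantelpiece, board 90 (x) by 440 (y) by 18 mm, origin centre of underside, y along the board, turned up to 20 degrees. End plate 10 thick, 88 high at y +200. A rail from y -212 to +24 (x -16 to +12, top 40 mm above the mantelpiece) carries the stop; two notches, 12 mm wide, 8 deep, in its -x side. Free room in front (-x) of the ledge, both sides of the tab
- stop (a joint): position of the stop along the rail (m), growing along the ledge's +y to the frame: starts 0 to 0.055; first notch 0.085, second 0.150, end of travel 0.180. A sprung ball clicks into the notches. It slides at about 2 N, is drawn the last 3 mm into a notch by itself (resistance dips to nothing), needs about 8 N to be pushed out of one either way, and elsewhere stays where it is left
- stop_tab (a point): middle of the stop's push tab. The stop is a grey carriage (40 mm long in y, 50 high) on the rail with an upright plate, top 120 mm up, whose flat tab juts over the ledge's -x edge: ledge x -97 to -37, 10 mm thick in y, 52 to 98 mm above the mantelpiece. This point: ledge x -74, ledge y = joint - 160 mm, 75 mm up; the broad faces to push lie 5 mm to either side in y
- stop_plate (a joint): how far the upright plate is raised off its carriage (m): 0 when seated. It is only held by its weight (about 0.12 kg) and would lift off if pulled up
- first_notch (a point): top edge of the first notch, middle, in the -x face of the rail, 40 mm above the mantelpiece
- second_notch (a point): top edge of the second notch, 65 mm further toward the frame
- frame: clear acrylic block photo frame, 24 (x) by 150 (y) by 100 mm high, about 0.42 kg, standing loose on the ledge between the rail's end and the end plate; origin at the centre of its underside. With the stop in the second notch about 20 mm remain between carriage and frame
- planter: matt black ceramic planter, round, 110 mm across, 100 mm high with leaves to 140 mm, behind (+x of) the ledge; origin at the centre of its underside
- candle: tin candle, round, 70 mm across, 45 mm high, behind the ledge; origin at the centre of its underside
- coaster_a: cork coaster, 96 mm across, 8 mm thick, lying in front (-x) of the ledge; origin at the centre of its underside
- coaster_b: second cork coaster, the same
- stopper: chrome bottle stopper standing in front of the ledge, 42 mm across, 60 mm high; origin at the centre of its underside, about 60 mm from the tab's path
- key_fob: white plastic key fob 30 by 45 by 9 mm with a brass key, lying in front of the ledge; origin at the centre of the fob's underside
- matchbox: cardboard matchbox 36 by 53 by 15 mm behind the ledge; origin at the centre of its underside
Things that resemble listed ones, but are neither listed nor needed, are in the scene too. There is more than one size of the frame; the one meant has the size given above.

How it is judged (in metres and radians):
At the end, for the whole second after the job is handed in: The stop rests in the second notch (within 3 mm of it, at rest), its plate is seated (raised under 3 mm), the frame stands upright within 8 mm of its start and every other loose thing is within 15 mm of its start (value of joint stop between 0.147 and 0.153 m and velocity of joint stop between -0.005 and 0.005 m/s and value of joint stop_plate below 0.003 m and distance of frame from where it was at the start of the episode below 0.008 m and angle between frame's own z axis and vertical below 0.1 rad and distance of each of planter, coaster_a, coaster_b, stopper, key_fob, matchbox, candle from where it was at the start of the episode below 0.015 m); the robot touches nothing.
It fails at once if the stop's plate is lifted off its carriage (raised more than 10 mm) (value of joint stop_plate above 0.01 m).
It fails at once if the frame is pushed, lifted or tipped (moved more than 8 mm) (distance of frame from where it was at the start of the episode above 0.008 m).
It fails at once if another thing on the mantelpiece is lifted or moved more than 15 mm (distance of any of planter, coaster_a, coaster_b, stopper, key_fob, matchbox, candle from where it was at the start of the episode above 0.015 m).
It also fails if it takes over 45 s, if anything falls off the work surface, if the arm or the gripper's body presses on something with over 40 N, if the wrist force passes 120 N, or if a joint passes its speed limit or range.

## Working session

There is one attempt and no reset: what is moved stays moved. The work goes in short steps, Python scripts to look and compute and a tool call to move; the robot and the scene stay as the last step left them, time stands still between calls to the robot, and variables do not carry over. Pictures are saved under pics/ and viewed, about 8 in all and at most 12, crops included, and the job is handed in when it is done.

Besides the shell and the picture viewer there is one more tool, called after "Request:" as a command line: name --pt "numbers of a row" for each row, then --argument value for the rest. apply_moves: Moves the arm, as the interface text tells. Its arguments: {"type":"object","properties":{"increments":{"type":"array"}},"required":["increments"]}

```bash
mkdir -p pics; cat > h.py <<'E'
import numpy as np, cv2
from cell import status, imaging, env
def K(c):
    f=240/np.tan(np.radians(c["fovy"])/2); return np.array([[f,0,c["cx"]],[0,f,c["cy"]],[0,0,1.]])
def ray(c,uv):
    n=cv2.undistortPoints(np.array([[uv]],float),K(c),np.array(c["distortion"],float)).ravel()
    R=np.array(c["R"]);t=np.array(c["t"]); return -R.T@t, R.T@np.array([n[0],n[1],1])
def atz(c,uv,z):
    o,d=ray(c,uv); return o+d*(z-o[2])/d[2]
def proj(c,P):
    R=np.array(c["R"]);t=np.array(c["t"],float)
    return cv2.projectPoints(np.array(P,float).reshape(-1,1,3),cv2.Rodrigues(R)[0],t,K(c),np.array(c["distortion"],float))[0].reshape(-1,2)
def shot(n,f):
    c=imaging.read_camera(n); cv2.imwrite("pics/"+f+".png",c["pixels"][:,:,::-1]); np.save("pics/"+f+".npy",c,allow_pickle=True); return c
def load(f): return np.load("pics/"+f+".npy",allow_pickle=True).item()
E
python3 - <<'E'
from h import *
for n in("scene","side","wrist"):
    c=shot(n,n+"0"); print(n,c["fovy"],-np.array(c["R"]).T@np.array(c["t"]),np.array(c["R"])[2])
s=status.state();print(s["t"],s["eef_pos"],s["tcp_rot"])
E
```

```text
scene 45.0737828238309 [1117.32309633 -450.52194993 1094.57234519] [-0.40812709  0.45553877 -0.79114898]
side 57.59800609577616 [ 509.4352691  -503.30668213  658.64776149] [ 0.08250026  0.71560587 -0.69361513]
wrist 70.15646047406646 [ 237.88481847 -582.30216762  383.77822937] [-0.2528314  -0.06838214 -0.96509076]
0.15 [ 165.35889688 -602.55916541  225.21482887] [3.03192078 1.56998762 1.72890884]
```

View pics/scene0.png

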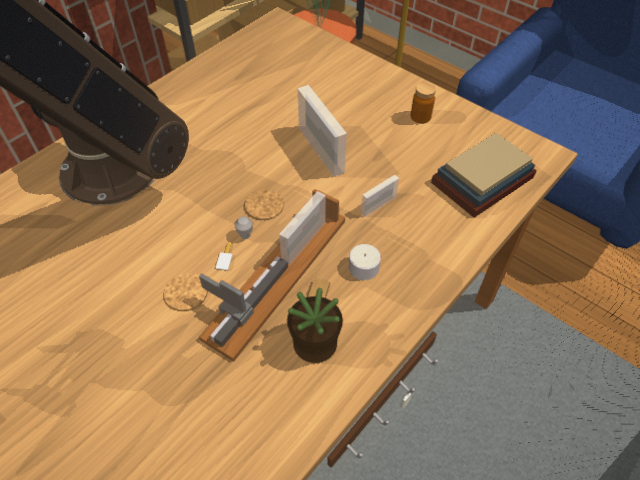

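View pics/side0.png

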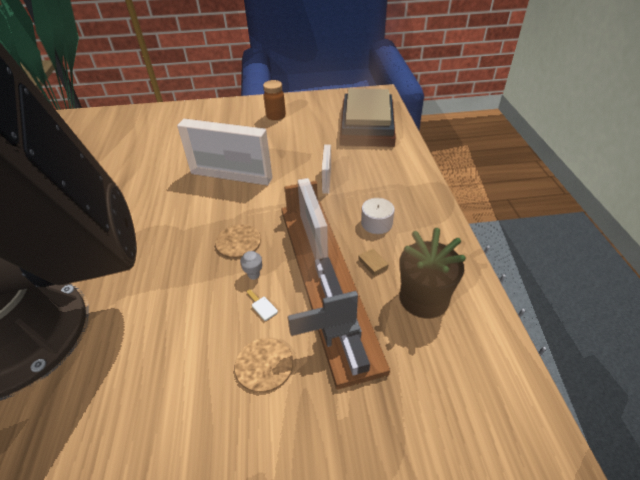

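The scene view shows the ledge running from (220,345) to (330,205), with the stop's tab at about (225,290). In the side view the ledge runs from (360,375) to (300,190), with the tab at about (310,318). There are three frame-like blocks in the side view:
- A large one at (225,150), standing on the table.
- A small one at (326,168), also on the table.
- One at (312,215), standing on the ledge between the rail and the end plate. This is the one meant.

I'll enlarge a crop to confirm it.

```bash
python3 - <<'E'
from h import *
a=cv2.imread("pics/side0.png")[170:400,210:400]; b=cv2.imread("pics/scene0.png")[180:370,150:360]
a=cv2.resize(a,None,fx=2.5,fy=2.5,interpolation=2); b=cv2.resize(b,(320,290),interpolation=2)
a=a[:575]; cv2.imwrite("pics/crop1.png",a); print(a.shape)
E
```

```text
(575, 475, 3)
```

View pics/crop1.png

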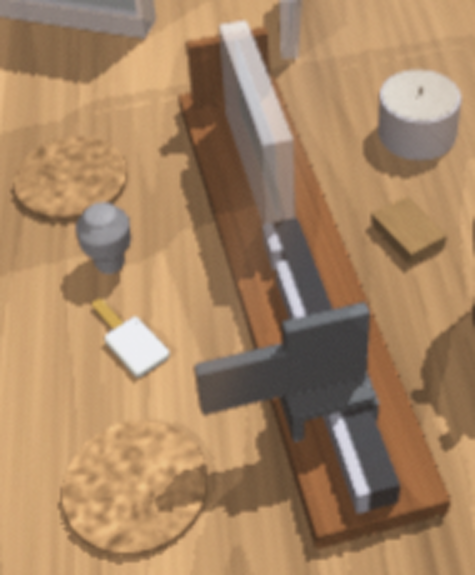

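```bash
cat > fit.py <<'E'
from h import *
from scipy.optimize import least_squares
c=load("side0"); s=load("scene0")
L=[(-45,-220,18),(45,-220,18),(-45,220,18)]; Lp=[(318,527),(447,493),(180,98)]
# tab/plate points: x, y offset from joint-160, z
T=[(-97,-5,98),(-97,-5,52)]; Tp=[(199,372),(206,412)]
px=np.array(Lp+Tp)/2.5+[210,170]
def W(p,pts):
    a=p[2];R=np.array([[np.cos(a),-np.sin(a),0],[np.sin(a),np.cos(a),0],[0,0,1]])
    return np.array(pts,float)@R.T+[p[0],p[1],0]
def model(p): return W(p,L+[(x,p[3]-160+y,z) for x,y,z in T])
r=least_squares(lambda p:(proj(c,model(p))-px).ravel(),[500,0,.2,20],x_scale=[10,10,.1,10]); p=r.x
if __name__=="__main__":
    print(p,np.degrees(p[2]));print(r.fun.reshape(-1,2).round(1))
    st=W(p,[(-74,p[3]-160,75),(-74,-10,75),(-74,p[3]-165,75)]);print("tab, tab@150, near face",st)
    print("stopper",atz(c,(108/2.5+210,268/2.5+170),0))
    np.save("p.npy",p)
    q=p[3]; ed=[]
    for x in(-97,-37):
        for y in(-5,5):
            for z in(52,98): ed.append((x,q-160+y,z))
    led=[(-45,-220,18),(45,-220,18),(45,220,18),(-45,220,18)]
    nt=[(-16,n-160,40) for n in(85,150)]
    out=[]
    for cam,f,(x0,y0),k in((c,"side0",(230,170),2.5),(s,"scene0",(150,180),2.0)):
        im=cv2.imread("pics/"+f+".png")[y0:y0+230,x0:x0+(160 if k==2.5 else 200)]
        im=cv2.resize(im,None,fx=k,fy=k,interpolation=2)
        g=lambda P:((proj(cam,W(p,P))-[x0,y0]+.5)*k).astype(int)
        cv2.polylines(im,[g(led).reshape(-1,1,2)],True,(0,255,0),1)
        for u in g(ed): cv2.circle(im,tuple(map(int,u)),2,(0,0,255),-1)
        for u in g(nt): cv2.circle(im,tuple(map(int,u)),2,(255,0,0),-1)
        if im.shape[0]<575: im=cv2.copyMakeBorder(im,0,575-im.shape[0],0,0,0)
        out.append(im)
    o=np.hstack(out);print(o.shape);cv2.imwrite("pics/ov.png",o)
    from scipy.spatial.transform import Rotation as Ro
    e=status.state();print(Ro.from_euler('xyz',e["tcp_rot"]).as_matrix().round(3),e["eef_pos"],e["opening"])
E
python3 fit.py
```

```text
[5.68706787e+02 4.62193258e+01 1.41012004e-01 2.48164638e+01] 8.079392672268295
[[-0.5  1.1]
 [ 2.  -0.1]
 [-0.5 -3.2]
 [-0.3 -0.2]
 [-0.8  0.5]]
tab, tab@150, near face [[ 514.44068033  -98.02275598   75.        ]
 [ 496.84674205   25.91824238   75.        ]
 [ 515.14340606 -102.97312734   75.        ]]
stopper [425.46755286  71.09519144   0.        ]
(575, 800, 3)
[[-0.     0.964  0.265]
 [ 0.001  0.265 -0.964]
 [-1.     0.    -0.001]] [ 165.35889688 -602.55916541  225.21482887] 0.9961576699453807
```

View pics/ov.png

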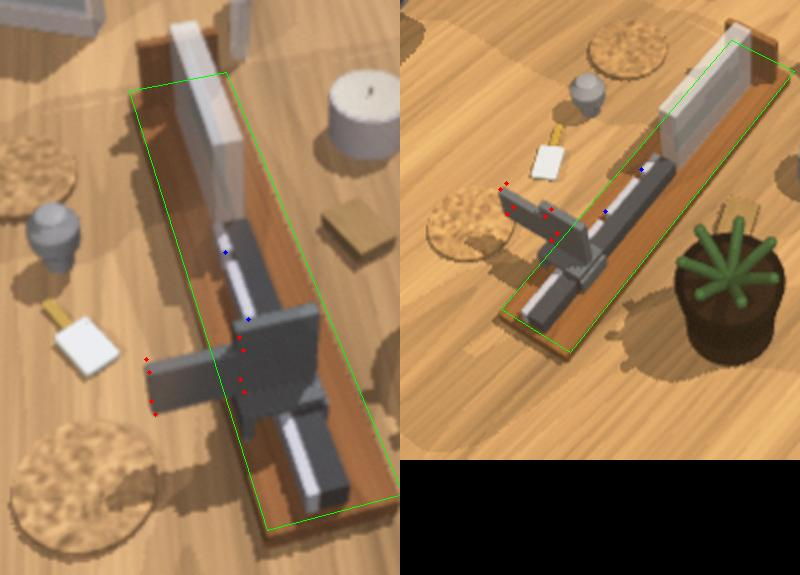

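The on-ledge frame (side 312,215) is the only one between rail and end plate, so it is the one meant. The far-left corner I clicked is really the foot of the end plate (y about +195), so I'll refit using both cameras.

```bash
sed -i 's/(-45,220,18)\]; Lp/(-45,195,18)]; Lp/' fit.py
python3 - <<'E'
t=open('fit.py').read()
a="r=least_squares("
i=t.index(a); j=t.index("; p=r.x")
t=t[:i]+"""sx=np.array([(200,336),(235.5,356),(200,274.7)])
def res(p):
    S=W(p,[(-45,-220,18),(45,-220,18),(-97,p[3]-165,98)])
    return np.r_[(proj(c,model(p))-px).ravel(),(proj(s,S)-sx).ravel()]
r=least_squares(res,[500,0,.2,20],x_scale=[10,10,.1,10])"""+t[j:]
open('fit.py','w').write(t)
E
python3 fit.py
```

```text
[5.68217036e+02 4.73224864e+01 1.44805387e-01 2.40527079e+01] 8.29673750289622
[[-0.4  0.4]
 [ 2.  -0.9]
 [ 1.1  3.6]
 [-0.2 -0.2]
 [-0.7  0.4]
 [ 0.8 -2.1]
 [-0.3 -0.8]
 [-0.3 -0.2]]
tab, tab@150, near face [[ 514.60869406  -97.88017169   75.        ]
 [ 496.43451796   26.74895697   75.        ]
 [ 515.33019334 -102.82784172   75.        ]]
stopper [425.46755286  71.09519144   0.        ]
(575, 800, 3)
[[-0.     0.964  0.265]
 [ 0.001  0.265 -0.964]
 [-1.     0.    -0.001]] [ 165.35889688 -602.55916541  225.21482887] 0.9961576699453807
```

Request:
apply_moves --pt "1 0 0 0 7.2" --pt "1 0 34 -33 0" --pt "1 0 34 -33 0" --pt "1 0 34 -33 0" --pt "1 0 34 -33 0" --pt "1 0 34 -33 0" --pt "1 0 34 -33 0" --pt "1 0 34 -33 0" --pt "1 0 34 -33 0" --pt "1 0 34 -33 0"

```text
t: 1.15
eef_pos: [427.1, -263.7, 225.7]
tcp_rot: [0.339, 1.571, -1.089]
ft_force: [1.4, -0.4, 0.4]
opening: 0.214
```

Request:
apply_moves --pt "1 0 28 -27 0" --pt "1 0 28 -27 0" --pt "1 0 28 -27 0" --pt "1 0 27 -26 0" --pt "1 0 0 0 0" --pt "1 0 0 0 0"

```text
t: 1.75
eef_pos: [521.0, -143.1, 225.3]
tcp_rot: [-1.754, 1.57, 3.102]
ft_force: [0.3, 0.0, -1.1]
opening: 0.009
```

```bash
python3 - <<'E'
from h import *
from fit import W,p
c=shot("wrist","w1"); e=status.state(); print(e["eef_pos"],e["ft_force"],e["opening"])
q=p[3]
im=c["pixels"][:,:,::-1].copy()
for P in [(-97,q-165,98),(-37,q-165,98),(-97,q-155,98),(-37,q-155,98),(-45,-220,18),(45,-220,18),(-16,-75,40),(-16,-10,40)]:
    u=proj(c,W(p,[P]))[0];print(P,u.round())
    if abs(u).max()<2000: cv2.circle(im,tuple(map(int,u)),3,(0,0,255),-1)
cv2.imwrite("pics/w1o.png",im)
E
```

```text
[ 520.64535181 -143.83994754  225.40877076] [0.43063734 0.21900091 0.45198564] 0.005191940831909271
(-97, np.float64(-140.94729209807008), 98) [276. 257.]
(-37, np.float64(-140.94729209807008), 98) [273. 190.]
(-97, np.float64(-130.94729209807008), 98) [265. 257.]
(-37, np.float64(-130.94729209807008), 98) [262. 190.]
(-45, -220, 18) [358. 187.]
(45, -220, 18) [360.  98.]
(-16, -75, 40) [214. 161.]
(-16, -10, 40) [150. 161.]
```

View pics/w1o.png

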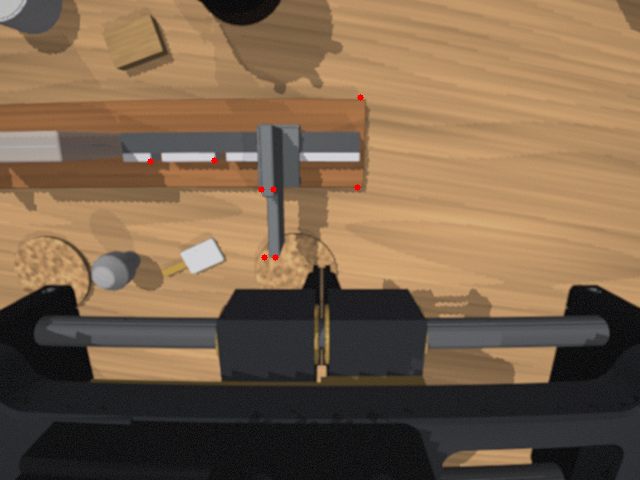

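The wrist view shows the tab at (275,225), with the carriage and plate at (275,160). The notch gaps are at about (220,157) and (156,157), and the ledge's near end is at x≈364. My fit sits about 5 px too far along the ledge, so I'll refit on the wrist view.

```bash
python3 - <<'E'
from h import *
from fit import W,p
from scipy.optimize import least_squares
c=load("w1")
px=np.array([(364,187),(366,99),(220,157),(156,157),(282,257),(270,257)])
def m(p): return W(p,[(-45,-220,18),(45,-220,18),(-16,-75,40),(-16,-10,40),(-97,p[3]-165,98),(-97,p[3]-155,98)])
r=least_squares(lambda p:(proj(c,m(p))-px).ravel(),p,x_scale=[10,10,.1,10]);P=r.x
print(P,np.degrees(P[2]));print(r.fun.reshape(-1,2).round(1)); np.save("P.npy",P)
print(W(P,[(-74,P[3]-165,75),(-74,P[3]-165-40,75),(-74,-15-12,75)]))
g=cv2.cvtColor(c["pixels"],cv2.COLOR_RGB2GRAY);print(g[157,130:310]);print(g[235,260:295])
E
```

```text
[5.73133282e+02 4.15876478e+01 1.23620542e-01 2.32374379e+01] 7.082935325087727
[[-1.2  0.6]
 [ 1.2 -0.4]
 [ 0.2  1.2]
 [-0.3  0.4]
 [-0.3 -0.7]
 [ 0.4 -1. ]]
[[ 517.17816069 -108.2177207    75.        ]
 [ 522.1103975  -147.91246896   75.        ]
 [ 503.02725735    5.66905464   75.        ]]
[140 138 140 139 146 162 192 203 206 205 204 203 205 204 206 208 206 205
 208 199 161 109  81  77  78  79  79  81  81  77  89 137 187 208 209 208
 204 206 206 208 208 206 207 209 207 206 207 206 205 208 209 207 207 211
 206 209 209 206 208 205 209 208 209 209 211 207 209 210 209 209 207 208
 208 208 208 207 207 206 208 209 208 208 208 205 179 129  92  79  80  81
  81  81  80  76  82 113 164 198 209 211 209 211 209 211 209 210 209 209
 211 209 211 207 200 195 193 193 193 192 197 193 193 195 192 194 194 196
 185 148 123 110  99 111 120 124 126 121 124 122 125 122 121 111  94  67
  50  51  46  48  47  48  52  48  60  79  85  85  88  83  89  84  85  89
  85  85  87  87  86  83  85 109 136 146 144 143 151 173 199 210 211 208]
[160 162 161 163 159 161 159 143 119 113 119 123 123 122 121 121 119 114
  92  69  51  46  44  58  83 106 119 126 136 147 158 165 166 156 147]
```

Request:
apply_moves --pt "1 40 0 0 0" --pt "1 40 0 0 0" --pt "1 40 0 0 0" --pt "1 29 0 0 0" --pt "1 0 0 0 0" --pt "1 0 0 0 0" --pt "1 0 0 -5 0" --pt "1 0 0 -5 0" --pt "1 0 0 -3 0" --pt "1 0 0 0 0"

```text
t: 2.8
eef_pos: [519.3, -130.4, 77.4]
tcp_rot: [0.984, 1.57, -0.444]
ft_force: [-0.9, -0.5, -0.0]
opening: 0.002
```

Request:
apply_moves --pt "1 0 0 -2 0" --pt "1 0 0 -2 0" --pt "1 0 0 -2 0" --pt "1 0 0 -1 0" --pt "1 0 0 0 0"

```text
t: 3.3
eef_pos: [518.1, -123.8, 76.6]
tcp_rot: [-1.751, 1.571, 3.103]
ft_force: [0.6, 0.7, 0.0]
opening: 0.002
```

Request:
apply_moves --pt "1 0 0 -1 0" --pt "1 0 0 -1 0" --pt "1 0 0 -1 0" --pt "1 0 0 -1 0" --pt "1 0 0 0 0"

```text
t: 3.8
eef_pos: [517.5, -119.9, 76.6]
tcp_rot: [-0.536, 1.571, -1.965]
ft_force: [-0.7, -0.5, 0.4]
opening: 0.008
```

Request:
apply_moves --pt "1 0 0 -1 0" --pt "1 0 0 -1 0" --pt "1 0 0 -1 0" --pt "1 0 0 0 0"

```text
t: 4.2
eef_pos: [517.1, -116.9, 76.6]
tcp_rot: [-0.449, 1.571, -1.877]
ft_force: [0.1, -0.9, -0.5]
opening: 0.003
```

Request:
apply_moves --pt "1 0 0 -2 0" --pt "1 0 0 -2 0" --pt "1 0 0 -2 0" --pt "1 0 0 -2 0"

```text
t: 4.6
eef_pos: [516.1, -109.1, 76.6]
tcp_rot: [0.599, 1.57, -0.83]
ft_force: [0.6, -2.7, -0.7]
opening: 0.005
```

Request:
apply_moves --pt "1 0 0 -2 0" --pt "1 0 0 -2 0" --pt "1 0 0 -2 0" --pt "1 0 0 -2 0"

```text
t: 5.0
eef_pos: [514.9, -101.0, 76.7]
tcp_rot: [0.82, 1.571, -0.608]
ft_force: [0.2, -3.2, 0.1]
opening: 0.004
```

```bash
python3 - <<'E'
from h import *
c=shot("wrist","w2"); e=status.state(); print(e["eef_pos"],e["ft_force"])
shot("side","s2")
a=cv2.imread("pics/w2.png")[60:380,100:420]; b=cv2.imread("pics/s2.png")[200:400,240:400]
cv2.imwrite("pics/v2.png",np.hstack([cv2.resize(a,(480,480)),cv2.resize(b,(320,400),interpolation=2)[:, :] if 0 else cv2.copyMakeBorder(cv2.resize(b,(320,400),interpolation=2),0,80,0,0,0)]))
E
```

```text
[ 514.78393447 -100.72698566   76.61538276] [-0.48268945  0.58151631  0.37299471]
```

View pics/v2.png

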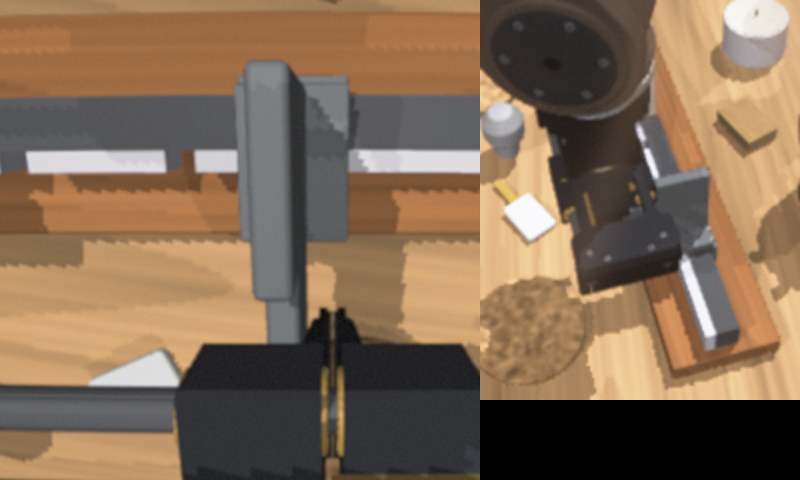

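The fingers are on the tab and the stop is sliding at 2–3 N. The joint comes out at about 41 mm: carriage centre at wrist column ≈295, first notch at ≈(220,167). That leaves about 44 mm to notch 1 and about 109 mm to notch 2.

Request:
apply_moves --pt "1 0 0 -4 0" --pt "1 0 0 -4 0" --pt "1 0 0 -4 0" --pt "1 0 0 -4 0" --pt "1 0 0 -4 0" --pt "1 0 0 -4 0" --pt "1 0 0 -4 0" --pt "1 0 0 -4 0" --pt "1 0 0 -4 0"

```text
t: 6.0
eef_pos: [509.7, -65.1, 76.6]
tcp_rot: [-1.736, 1.571, 3.118]
ft_force: [0.8, 0.6, -0.5]
opening: 0.002
```

Request:
apply_moves --pt "1 0 0 -2 0" --pt "1 0 0 -2 0"

```text
t: 6.2
eef_pos: [509.2, -61.3, 76.6]
tcp_rot: [-2.395, 1.571, 2.46]
ft_force: [-0.8, -1.0, -0.6]
opening: 0.003
```

Request:
apply_moves --pt "1 0 0 -2 0"

```text
t: 6.3
eef_pos: [509.0, -59.5, 76.6]
tcp_rot: [0.342, 1.57, -1.086]
ft_force: [-0.3, -7.3, -0.6]
opening: 0.005
```

Request:
apply_moves --pt "1 0 0 -2 0"

```text
t: 6.4
eef_pos: [508.9, -58.3, 76.7]
tcp_rot: [0.363, 1.569, -1.065]
ft_force: [-0.9, -18.2, 0.1]
opening: 0.004
```

Request:
apply_moves --pt "1 0 0 -2 0"

```text
t: 6.5
eef_pos: [508.7, -57.1, 76.7]
tcp_rot: [0.241, 1.569, -1.187]
ft_force: [-1.6, -9.2, -0.7]
opening: 0.004
```

Request:
apply_moves --pt "1 0 0 -2 0"

```text
t: 6.6
eef_pos: [508.2, -54.4, 76.7]
tcp_rot: [0.306, 1.57, -1.123]
ft_force: [-1.2, -6.3, 0.4]
opening: 0.004
```

Request:
apply_moves --pt "1 0 0 -2 0"

```text
t: 6.7
eef_pos: [507.9, -52.1, 76.6]
tcp_rot: [0.147, 1.57, -1.282]
ft_force: [-0.2, -3.2, 0.4]
opening: 0.009
```

Request:
apply_moves --pt "1 0 0 -2 0"

```text
t: 6.8
eef_pos: [507.5, -49.8, 76.6]
tcp_rot: [-0.06, 1.571, -1.489]
ft_force: [0.5, -2.6, 0.7]
opening: 0.008
```

Notch 1 showed clearly in the force: a dip to 0, then up to 18 N on the way out. The seated contact there was at y ≈ -60, so notch 2 should be at y ≈ +4.5.

Request:
apply_moves --pt "1 0 0 -5 0" --pt "1 0 0 -5 0" --pt "1 0 0 -5 0" --pt "1 0 0 -5 0" --pt "1 0 0 -5 0" --pt "1 0 0 -5 0" --pt "1 0 0 -5 0" --pt "1 0 0 -5 0" --pt "1 0 0 -4 0"

```text
t: 7.7
eef_pos: [501.2, -5.7, 76.6]
tcp_rot: [0.009, 1.571, -1.419]
ft_force: [0.4, -3.9, 0.1]
opening: 0.006
```

Request:
apply_moves --pt "1 0 0 -1 0"

```text
t: 7.8
eef_pos: [501.0, -4.6, 76.6]
tcp_rot: [-2.49, 1.571, 2.365]
ft_force: [1.2, -2.3, -0.6]
opening: 0.004
```

Request:
apply_moves --pt "1 0 0 -1 0"

```text
t: 7.9
eef_pos: [501.0, -4.0, 76.6]
tcp_rot: [-0.212, 1.571, -1.64]
ft_force: [-0.3, -2.6, -0.1]
opening: 0.005
```

Request:
apply_moves --pt "1 0 0 -1 0"

```text
t: 8.0
eef_pos: [500.8, -3.2, 76.6]
tcp_rot: [-0.473, 1.571, -1.902]
ft_force: [-0.5, -4.1, -0.1]
opening: 0.002
```

Request:
apply_moves --pt "1 0 0 -1 0"

```text
t: 8.1
eef_pos: [500.7, -2.3, 76.6]
tcp_rot: [-0.374, 1.571, -1.802]
ft_force: [0.7, -3.2, 0.1]
opening: 0.003
```

Request:
apply_moves --pt "1 0 0 -1 0"

```text
t: 8.2
eef_pos: [500.6, -1.2, 76.6]
tcp_rot: [0.307, 1.571, -1.122]
ft_force: [0.1, -1.9, 0.8]
opening: 0.004
```

Request:
apply_moves --pt "1 0 0 -1 0"

```text
t: 8.3
eef_pos: [500.4, -0.2, 76.6]
tcp_rot: [0.267, 1.571, -1.162]
ft_force: [0.4, -2.3, -0.9]
opening: 0.007
```

Request:
apply_moves --pt "1 0 0 -1 0"

```text
t: 8.4
eef_pos: [500.2, 0.9, 76.6]
tcp_rot: [-2.112, 1.571, 2.742]
ft_force: [-0.7, -0.9, 0.3]
opening: 0.006
```

Request:
apply_moves --pt "1 0 0 -0.7 0"

```text
t: 8.5
eef_pos: [500.1, 1.6, 76.6]
tcp_rot: [-1.975, 1.571, 2.879]
ft_force: [1.2, -0.3, 0.3]
opening: 0.004
```

Request:
apply_moves --pt "1 0 0 -0.7 0"

```text
t: 8.6
eef_pos: [500.0, 2.4, 76.6]
tcp_rot: [-2.234, 1.571, 2.62]
ft_force: [-0.2, 0.3, -0.2]
opening: 0.002
```

```bash
python3 - <<'E'
from h import *
for i in range(2):
    c=shot("wrist","w3"); e=status.state(); print(e["eef_pos"],e["ft_force"])
cv2.imwrite("pics/v3.png",cv2.resize(cv2.imread("pics/w3.png")[60:300,100:420],(800,600),interpolation=2))
E
```

```text
[499.97724721   2.43850232  76.58357059] [ 0.23677146 -0.06417839  0.40989267]
[499.98005125   2.37852804  76.57513767] [0.45157944 0.92970746 0.27375282]
```

View pics/v3.png

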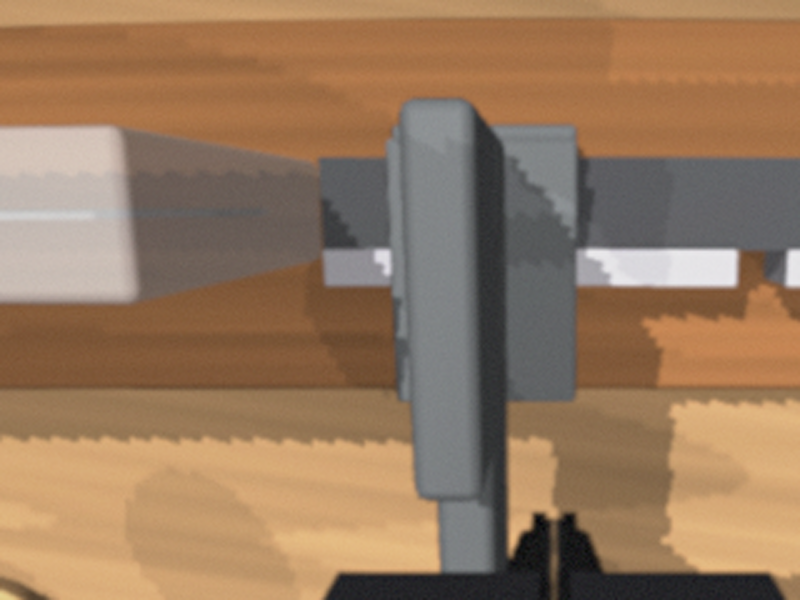

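The wrist crop shows the carriage at columns 392–577, notch 1 at about (763,268) and the rail's end at 320. The stop covers notch 2, and the frame stands clear at the left. I'll work out the joint from the calibrated pixels.

```bash
python3 - <<'E'
from h import *
c=load("w3"); f=lambda u,v,z:atz(c,(u/2.5+100,v/2.5+60),z)
a=np.load("P.npy")[2]; d=np.array([-np.sin(a),np.cos(a),0])
n=[f(u,285,40)@d for u in(787,738)]; e=f(322,285,40)@d
k=[f(577,140,50)@d,f(390,140,50)@d]; k2=[f(577,400,50)@d,f(400,400,50)@d]
tab=[f(505,530,98)@d,f(440,530,98)@d]
print("notch1",n,"railend",e,"carr",k,k2)
n1=np.mean(n)
print("end-n1 (99):",e-n1,"joint:",85+np.mean(k)-n1,"joint from end:",np.mean(k)-e+24+160, "from right edge",85+k[0]+20-n1)
E
```

```text
notch1 [np.float64(-110.53481431096898), np.float64(-99.36439025172824)] railend -5.0356029639866335 carr [np.float64(-61.81346589657558), np.float64(-23.172923394578973)] [np.float64(-63.262826285972814), np.float64(-23.92360065633723)]
end-n1 (99): 99.91399931736197 joint: 147.4564076357713 joint from end: 146.54240831840934 from right edge 148.136136384773
```

Request:
apply_moves --pt "1 0 0 -0.5 0" --pt "1 0 0 0 0"

```text
t: 8.9
eef_pos: [500.0, 2.8, 76.6]
tcp_rot: [-1.197, 1.571, -2.626]
ft_force: [-1.0, -0.7, -0.0]
opening: 0.006
```

Request:
apply_moves --pt "1 0 0 -0.5 0" --pt "1 0 0 0 0"

```text
t: 9.1
eef_pos: [499.9, 3.2, 76.6]
tcp_rot: [-0.937, 1.571, -2.366]
ft_force: [-0.8, -0.8, 0.3]
opening: 0.002
```

Request:
apply_moves --pt "1 0 0 -0.5 0" --pt "1 0 0 0 0"

```text
t: 9.3
eef_pos: [499.9, 3.7, 76.6]
tcp_rot: [0.088, 1.571, -1.341]
ft_force: [0.6, 0.4, -0.2]
opening: 0.006
```

Request:
apply_moves --pt "1 0 0 -0.5 0" --pt "1 0 0 0 0"

```text
t: 9.5
eef_pos: [499.8, 4.2, 76.6]
tcp_rot: [-0.251, 1.571, -1.68]
ft_force: [0.9, 0.7, 0.2]
opening: 0.005
```

Request:
apply_moves --pt "1 0 0 -0.5 0" --pt "1 0 0 0 0"

```text
t: 9.7
eef_pos: [499.7, 4.7, 76.6]
tcp_rot: [0.072, 1.571, -1.356]
ft_force: [0.2, -0.2, 0.7]
opening: 0.001
```

Resistance stayed at zero for about 4 mm of finger travel, so the stop ran ahead and seated itself. I'll back off, rise clear and check.

Request:
apply_moves --pt "1 0 0 3 0" --pt "1 0 0 10 0" --pt "1 0 0 17 0" --pt "1 -30 0 0 0" --pt "1 -40 0 0 0" --pt "1 -40 0 0 0" --pt "1 -40 0 0 0" --pt "1 0 0 25 0" --pt "1 0 0 0 0" --pt "1 0 0 0 0"

```text
t: 10.7
eef_pos: [507.2, -50.4, 226.3]
tcp_rot: [-1.911, 1.57, 2.942]
ft_force: [0.2, -0.7, -0.5]
opening: 0.004
```

```bash
python3 - <<'E'
from h import *
c=shot("wrist","w4"); e=status.state(); print(e["t"],e["eef_pos"],e["ft_force"])
cv2.imwrite("pics/v4.png",cv2.resize(cv2.imread("pics/w4.png")[80:290,160:440],(800,600),interpolation=2))
E
```

```text
10.75 [507.16033087 -49.97886756 226.07543685] [ 0.7376184   0.49665791 -0.41232854]
```

View pics/v4.png

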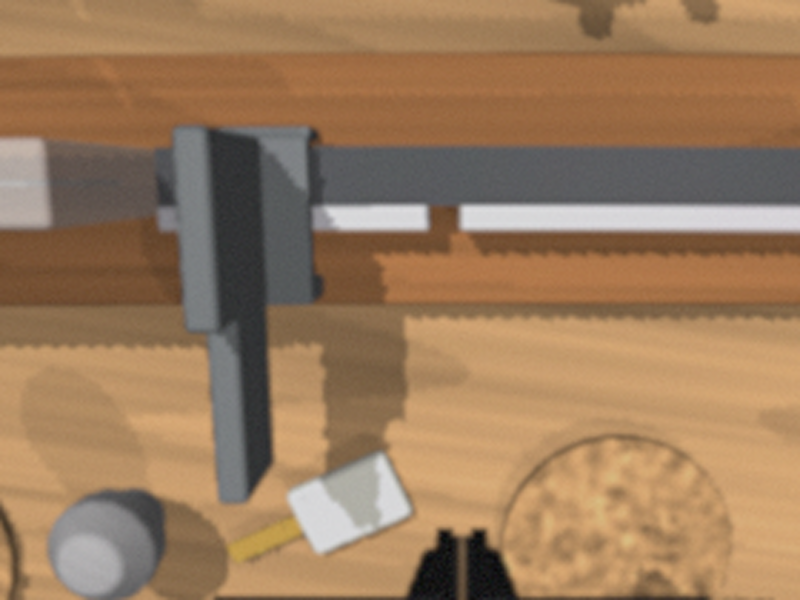

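```bash
python3 - <<'E'
from h import *
c=load("w4"); f=lambda u,v,z:atz(c,(u*.35+160,v*.35+80),z)
a=np.load("P.npy")[2]; d=np.array([-np.sin(a),np.cos(a),0])
n1=np.mean([f(u,225,40)@d for u in(429,460)]); e=f(157,228,40)@d
print("end-n1(99)",e-n1,"joint edge",85+f(312,200,50)@d+20-n1,"tab",85+np.mean([f(u,499,98)@d for u in(218,249)])-n1, "tab w",(f(218,499,98)-f(249,499,98))@d,
 "plate",85+np.mean([f(u,128,120)@d for u in(174,207)])-n1)
P=np.load("P.npy"); 
for n in("w1","w4"): pass
print("frame near end gap", (f(50,180,118)@d)-(f(312,200,50)@d)-40)
E
```

```text
end-n1(99) 99.992559279138 joint edge 149.24140365827623 tab 148.38448580668023 tab w 9.670429013463808 plate 150.28796481033913
frame near end gap 20.082726938927465
```

The readings (149.2 from the carriage, 148.4 tab, 150.3 plate, gap to frame 20.1 mm) agree with the second notch at 150 mm. The stopper, fob and coaster look undisturbed. Handing in.

```bash
python3 -c "
from cell import env
print(env.job_done())"
```

```text
the job is handed in; nothing more can be done
None
```

I pushed the stop by its tab with the closed fingertips, through the first notch and into the second. Then I backed off, rose clear and handed the job in at about 11 s of the 45 s allowed. No verdict is reported.

- **Pushing out of the first notch:** the force dipped to zero, then peaked at 18 N. That is above the stated 8 N but well under the limits.
- **Seating in the second notch:** resistance dropped to zero and stayed there for about 4 mm of finger travel, so the stop drew itself in.
- **Final position:** after backing off, the wrist camera put the joint at 149.2 mm from the carriage edge, 148.4 mm from the tab and 150.3 mm from the plate. The accepted range is 147–153 mm.
- **Frame and plate:** the gap to the frame is 20.1 mm, against about 20 mm expected. The plate looks seated.
- **Other things:** the stopper, key fob and near coaster look undisturbed in the last wrist crop. I didn't look at the planter, candle, matchbox or far coaster again, but the fingers stayed on the front (-x) side and met force only at the tab.
- **Disagreements:** my first ledge fit was about 5 mm too far along the rail, and the wrist view corrected it. A wrist measurement made just before the stop finished seating, with the finger still close behind the tab, read only 147–148 mm.

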